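# Close the fan control box

## Robot

A 7-joint arm with a two-finger parallel gripper is mounted at the origin on the work surface. World frame = base frame: x ahead of the robot, y to its left, z up, the work surface at z = 0. Lengths are in m, angles in rad, forces in N, time in s.
With the tool pointing down it reaches from about 0.425 to 0.925 m from the base axis. Payload 6.8 kg.
Tool frame: the origin (TCP) lies midway between the tips of the shut fingers; the grasp point (between the pads) lies 19 mm behind it; z points along the fingers, y is the line along which they close (so a half turn about z gives the same grasp; the last joint's range is limited). The gripper opens to 85 mm and grips with 20 to 120 N. Pads are 22 mm wide; open, the fingers measure 114 mm over their backs; the gripper's body (76 mm by 85 mm) begins 54 mm behind the grasp point. The pads swing forward as they close: fully open they stand 13 mm farther back than shut.
Start: joints at [-1.385, 0.477, 0.022, 1.555, -0.011, 1.109, -0.083], TCP at [0.195, 0.646, 0.231] pointing down, gripper open.
Joint ranges: [-2.96, 2.96], [-0.34, 2.1], [-1.41, 1.46], [0.24, 2.44], [-1.37, 4.51], [0.17, 1.92], [-2.96, 2.96]. Speed limits (rad/s): [2.39, 2.39, 3.14, 3.14, 3.14, 3.14, 3.14].

## Interface

Orientations are given as a unit quaternion [w, x, y, z].
In Python, from station import * gives the robot as it stands.
- The arm moves only by the shell command python3 -m creep 'ROWS' [FORCE]. ROWS is JSON, a list of rows, each a list of 7 numbers: the gripper command: -1 is shut, 1 is fully open, values between are in proportion, then the shift along the world's x, y, z in mm, then the turn, a rotation vector about the world's x, y, z in rad. A call has 1 to 5 rows; each row shifts and turns the commanded pose from where the row before left it; what a row does not reach is not made up. A row lasts 1/8 s, in which the tool goes at most 62.5 mm and 10.7 degrees, less where a joint would pass 70% of its speed; a pose out of reach is approached as far as the arm can. A call is refused whole if a number of a shift passes 62.5 or a number of a turn 0.188, either way. A call with a gripper value outside its range is refused whole. The fingers move at their own pace and stop on an object; FORCE is the grip in N (left out, the last holds). Time passes only in rows, so rows that do not move let the fingers close. It gives the time, the measured TCP pose, the force, the opening and the grip force at its end, in the units of the state.
- get_obs(): the state, without advancing time (a new reading comes with each control period).
- read_camera(name): name is "scene" or "top"; returns (picture, depth): 480x640x3 uint8, red, green, blue; 480x640 float32, m along the optical axis (not along the pixel's ray), 0 where there is no reading.
- camera_params(name): a dict with "intrinsics" (3x3 intrinsics, pixels), "cam_to_world" (4x4, takes a point from camera to world coordinates). Camera axes: x right, y up, looking along -z (the intrinsics and any distortion apply to the point x, -y, -z); pixel columns grow to the right and rows downward; lengths in m; the calibration is good to about 2 mm. A picture is of the moment at which its call begins. camera_params takes no time and is no camera call.
- hand_in(): hands the job in; it is judged then, once.
The state is a dict: "t": time; "q": joint angles; "joint_vel": joint speeds; "joint_torque": joint torques, N m; "eef_pos": TCP position; "tool_rot": TCP orientation; "contact_force": force on the tool from outside, world axes, zero at the start; "torque": the same for the moment, N m; "gripper_width": opening from 0.0 (shut) to 1.0 (fully open); "grasp_force": force on a finger pad.
Only numpy, scipy, OpenCV 4.12 (cv2) and the standard library are available. Lean on these libraries where they do the work, as an engineer would, in place of code of your own. Each camera call takes 0.05 s, during which the arm holds its last target. There are 200 camera calls.

## Task

The control box of the ceiling fan leans open on its sloped stand on the dining table, and its white cover lies beside it. Pick the cover up by its black grip and seat it back on the box, both pins through its holes and the cover lying flush on the rim, keeping hold of it until it is down; then let go. Leave the candle, bowl and screwdriver where they are.

Things in the scene. Friction and masses are not known exactly. Their poses are not given: they have to be found in the camera images.
- housing: Open blue box, 100 (x) x 150 (y) x 45 mm deep, fixed, tilted 30 degrees towards the robot on a wooden stand (foot 150 x 180 mm). Origin: centre of the open face in the rim plane, 115 mm above the table. z: out of the box, square to the rim; x: up the slope; y: along the level long side. When seated, the cover's frame coincides with this one, or is half a turn about z from it (both are equal).
- pin_left (a point): Tip of the brass pin at x = 0, y = +62, z = 17 mm of the housing. Both pins point along the housing's z, are 8 mm thick and taper to a 3 mm tip over their last 7 mm.
- pin_right (a point): Tip of the other, equal pin at x = 0, y = -62, z = 17 mm of the housing.
- cover: Loose white plate, 104 (x) x 154 (y) x 5 mm, about 0.2 kg, lying face up on the table. Origin: centre of its underside; z out of the face. Two 13 mm through holes at x = 0, y = -62 and +62 mm. Mid-face stands a black grip rib, 14 mm thick in x, 50 mm long in y, from 5 to 35 mm above the underside; hold it across its thickness.
- candle: Red pillar candle, 68 mm diameter, 85 mm high, loose bystander; origin: centre of its underside.
- bowl: Blue ceramic bowl, 96 mm across, 50 mm high, loose bystander; origin: centre of its underside.
- screwdriver: Screwdriver lying on the table at the far side, crosswise, loose bystander; origin near its middle, x along the shaft.
Not all that is in view belongs to the job. There is more than one size of the cover; the one meant has the size given above.

How it is judged:
By the outcome, as a careful person would: the job done as asked, in the order asked, and still so for the second after the job is handed in, with the robot touching nothing.
It also fails if it takes over 42 s, if anything falls off the work surface, if the arm or the gripper's body presses on something with over 40 N, if the wrist force passes 120 N, or if a joint passes its speed limit or range.

## Working session

There is one attempt and no reset: what is moved stays moved. The work goes in short steps, Python scripts to look and compute and a shell command to move; the robot and the scene stay as the last step left them, time stands still between calls to the robot, and variables do not carry over. Pictures are saved under pics/ and viewed, at most 10 in all, crops included, and the job is handed in when it is done.

```bash
mkdir -p pics; cat > h.py <<'E'
from station import *
import numpy as np, cv2
def snap(n):
    p,d=read_camera(n); np.savez(f'{n}.npz',p=p,d=d,K=camera_params(n)["intrinsics"],T=camera_params(n)["cam_to_world"]); return p,d
def cloud(n):
    z=np.load(n+'.npz'); d=z['d']; K=z['K']; T=z['T']
    v,u=np.mgrid[:480,:640]; x=(u-K[0][2])/K[0][0]*d; y=(v-K[1][2])/K[1][1]*d
    P=np.stack([x,-y,-d,np.ones_like(d)],-1)@np.array(T).T
    return z['p'],P[...,:3],d>0
E
python3 - <<'E'
from h import *
for n in("scene","top"):
    p,d=snap(n); cv2.imwrite(f'pics/{n}0.png',p[...,::-1]); c=camera_params(n); print(c)
o=get_obs();print(o)
E
```

```text
{'intrinsics': array([[492.02280554,   0.        , 322.42808619],
       [  0.        , 492.02280554, 237.28194469],
       [  0.        ,   0.        ,   1.        ]]), 'cam_to_world': array([[ 0.86808235, -0.35981077,  0.34200766,  0.87299589],
       [ 0.49608103,  0.65422917, -0.57086584, -0.58886857],
       [-0.01834771,  0.66522208,  0.74642009,  0.86272574],
       [ 0.        ,  0.        ,  0.        ,  1.        ]])}
{'intrinsics': array([[499.15859086,   0.        , 323.36283143],
       [  0.        , 499.15859086, 242.12902138],
       [  0.        ,   0.        ,   1.        ]]), 'cam_to_world': array([[-0.02571125,  0.99761352, -0.06407957,  0.44042707],
       [-0.99945996, -0.02434089,  0.02207497,  0.01577413],
       [ 0.02046253,  0.06461254,  0.99770061,  1.36746956],
       [ 0.        ,  0.        ,  0.        ,  1.        ]])}
{'t': 0.1, 'q': array([-1.38510609,  0.47775125,  0.02236273,  1.5563305 , -0.01152185,
        1.1092932 , -0.08308278]), 'joint_vel': array([ 0.00119803, -0.0009873 , -0.00034993, -0.003042  ,  0.00083888,
        0.00193419, -0.0019931 ]), 'joint_torque': array([ 4.31990848e-03, -5.97753382e+01,  1.61379073e+00, -2.81953311e+01,
        1.28563185e-02,  5.05141856e-03,  8.53677768e-07]), 'eef_pos': array([0.19533198, 0.64557307, 0.23040996]), 'tool_rot': array([-6.59989020e-05,  1.46362455e-01,  9.89230685e-01, -8.24377222e-04]), 'contact_force': array([ 0.27628137,  0.24867781, -0.18329884]), 'torque': array([ 0.01040958, -0.01995882,  0.00967306]), 'grasp_force': 0.0, 'gripper_width': 0.9986446747073531}
```

View pics/scene0.png

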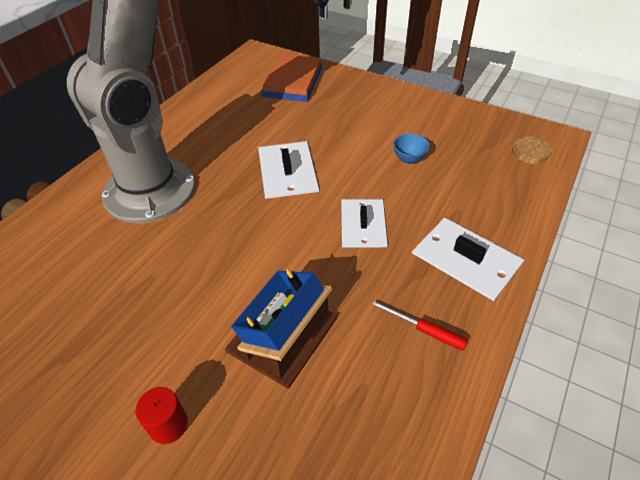

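View pics/top0.png

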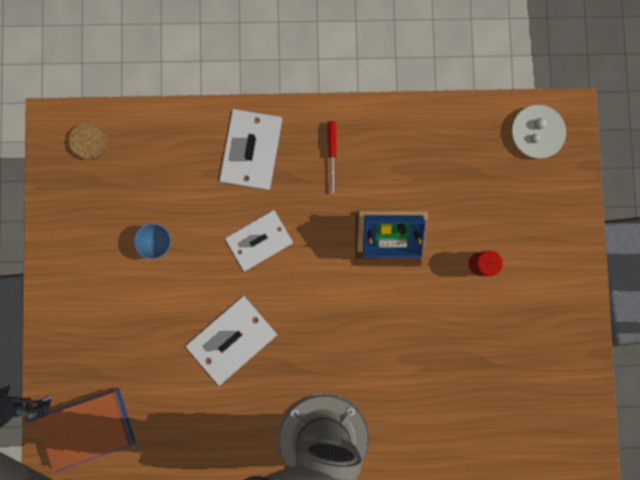

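Candidates for the cover, as top-view pixels: (251,149), (259,240) and (232,340). The middle one looks smallest; I'll measure all three and the housing.

```bash
cat > m.py <<'E'
from h import *
def plates(n):
    p,P,ok=cloud(n); hsv=cv2.cvtColor(p,cv2.COLOR_RGB2HSV)
    m=(ok&(abs(P[...,2]-.005)<.012)&(hsv[...,1]<70)&(p.min(-1)>75)&(P[...,0]>.15)).astype(np.uint8)
    k,l,s,c=cv2.connectedComponentsWithStats(m)
    for i in range(1,k):
        if s[i,4]<300: continue
        cn=max(cv2.findContours((l==i).astype(np.uint8),0,2)[0],key=cv2.contourArea)[:,0]
        X=P[cn[:,1],cn[:,0]][:,:2]*1000
        r=cv2.minAreaRect(X.astype(np.float32)); print(n,'plate px',c[i].round(),'rect',np.round(r[0],1),np.round(r[1],1),round(r[2],1))
for n in("top","scene"): plates(n)
for n,y0,y1,x0,x1 in(("top",200,275,345,440),("scene",255,390,220,350),):
    p,P,ok=cloud(n); c=p[y0:y1,x0:x1]; f=6 if n=="top" else 4
    cv2.imwrite(f'pics/{n}_h.png',cv2.resize(c[...,::-1],None,fx=f,fy=f,interpolation=cv2.INTER_CUBIC))
    hsv=cv2.cvtColor(p,cv2.COLOR_RGB2HSV)
    b=ok&(hsv[...,0]>100)&(hsv[...,0]<130)&(hsv[...,1]>120); w=np.zeros_like(b); w[y0:y1,x0:x1]=1; b&=w
    Q=P[b]; print(n,len(Q),Q.min(0),Q.max(0))
p,P,ok=cloud("top"); cv2.imwrite('pics/cov.png',cv2.resize(p[200:280,215:305,::-1],None,fx=6,fy=6,interpolation=cv2.INTER_CUBIC))
E
python3 m.py
python3 - <<'E'
import cv2,numpy as np
a=cv2.imread('pics/top_h.png');b=cv2.imread('pics/cov.png');print(a.shape,b.shape)
E
```

```text
top plate px [251. 149.] rect [792.3 180.5] [144.3 211.4] 79.4
top plate px [259. 240.] rect [537.8 162.9] [108.5 158.6] 29.0
top plate px [231. 340.] rect [269.2 242.1] [143.1 210.1] 39.5
scene plate px [287. 170.] rect [269.1 243.4] [140.9 220.3] 39.6
scene plate px [363. 223.] rect [538.8 161.7] [105.7 158.8] 28.8
scene plate px [468. 259.] rect [791.2 180.6] [151.3 209. ] 79.4
top 1397 [ 0.48047163 -0.26398748  0.05149097] [ 0.58520521 -0.11525664  0.14438303]
scene 3352 [ 0.47786478 -0.27044935  0.05358499] [ 0.59115723 -0.11675032  0.14191675]
(450, 570, 3) (480, 540, 3)
```

View pics/top_h.png

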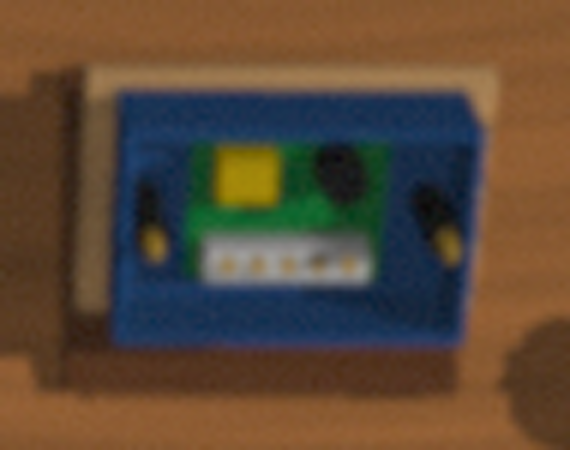

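View pics/scene_h.png

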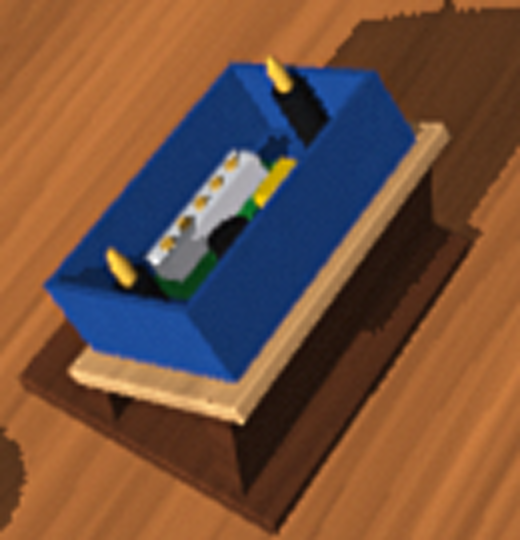

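View pics/cov.png

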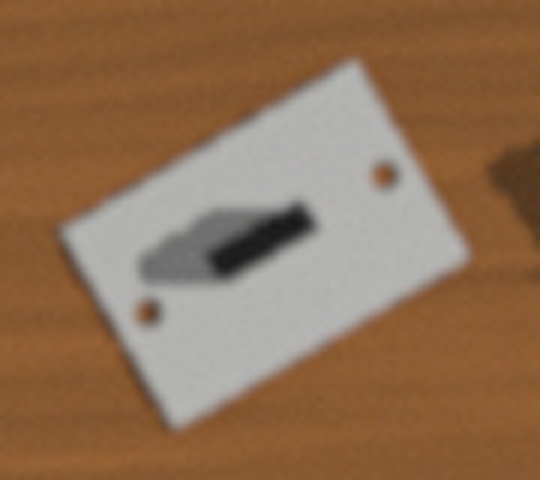

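The wanted cover is at (259,240): about 104x155 mm, and the other two are about 140x210. In the housing crops, the top-view pin tips are at (155,258) and (452,262), and in the scene crop at (272,60) and (112,252). I'll fit the housing pose from these and the rim corners.

```bash
cat > fit.py <<'E'
from h import *
from scipy.optimize import least_squares
from scipy.spatial.transform import Rotation as R
C={n:(np.load(n+'.npz')['K'],np.linalg.inv(np.load(n+'.npz')['T'])) for n in("scene","top")}
def proj(n,X):
    K,T=C[n]; c=X@T[:3,:3].T+T[:3,3]; return np.c_[K[0,0]*c[:,0]/-c[:,2]+K[0,2],K[1,1]*c[:,1]/c[:,2]+K[1,2]]
S=np.array([[-50,75,0],[50,75,0],[50,-75,0],[-50,-75,0],[50,75,-45],[50,-75,-45],[-50,-75,-45],[0,62,17],[0,-62,17]])/1e3
s=(np.array([[235,63],[375,72],[190,300],[45,287],[415,138],[238,380],[95,350],[270,57],[110,250]])+.5)/4-.5+[220,255]
Tm=np.array([[-50,75,0],[-50,-75,0],[50,75,0],[0,62,17],[0,-62,17]])/1e3
t=(np.array([[113,345],[462,345],[118,92],[155,258],[452,262]])+.5)/6-.5+[345,200]
def pose(p): return R.from_euler('ZY',[p[3],-np.radians(30)]),p[:3]
def res(p):
    r,c=pose(p); return np.r_[(proj("scene",r.apply(S)+c)-s),(proj("top",r.apply(Tm)+c)-t)].ravel()
def f(fixz):
    g=(lambda p:res(np.r_[p[:2],.115,p[2]])) if fixz else res
    o=least_squares(g,[.53,-.19,0] if fixz else [.53,-.19,.115,0],loss='soft_l1'); print(o.x.round(4)); print(g(o.x).reshape(-1,2).round(1).tolist()); return o.x
f(0); a=f(1)
P_,P,ok=cloud("scene"); X=P[ok]; r,c=pose([a[0],a[1],.115,a[2]])
L=r.inv().apply(X-c)*1e3; print('cloud x+ wall',np.median(L[(abs(L[:,1])<65)&(L[:,2]<-8)&(L[:,2]>-35)&(abs(L[:,0]-50)<8)],0),'y- wall',np.median(L[(abs(L[:,0])<40)&(L[:,2]<-8)&(L[:,2]>-35)&(abs(L[:,1]+75)<8)],0))
E
python3 fit.py
```

```text
[ 0.5234 -0.1905  0.1117 -0.0283]
[[-0.7, -0.5], [0.2, -0.6], [-0.7, 3.0], [-0.1, -0.7], [0.8, 0.2], [0.2, 0.6], [0.1, -0.0], [-0.2, 0.1], [0.3, -0.2], [-0.1, -0.2], [-0.2, -0.0], [1.0, 6.4], [-0.4, -0.2], [-0.4, -0.7]]
[ 0.5244 -0.1914 -0.0296]
[[-0.6, -1.0], [0.4, -1.1], [-0.8, 2.7], [-0.3, -1.1], [1.1, -0.2], [0.2, 0.3], [0.0, -0.4], [-0.0, -0.4], [0.2, -0.6], [0.3, -0.7], [0.4, -0.4], [1.5, 5.8], [0.1, -0.7], [0.2, -1.1]]
cloud x+ wall [ 49.30528307  -3.67664447 -21.25519643] y- wall [  1.62323012 -76.11845212 -21.63327242]
```

```bash
python3 -m creep '[[0.2,34,-48,0,0,0,-0.077],[0.2,34,-48,0,0,0,-0.077],[0.2,34,-48,0,0,0,-0.077],[0.2,34,-48,0,0,0,-0.077],[0.2,34,-48,0,0,0,-0.077]]' 40 && python3 -m creep '[[0.2,34,-48,0,0,0,-0.077],[0.2,34,-48,0,0,0,-0.077],[0.2,34,-48,0,0,0,-0.077],[0.2,34,-48,0,0,0,-0.077],[0.2,34,-48,0,0,0,-0.077]]'
cat > st.py <<'E'
from h import *
from scipy.spatial.transform import Rotation as R
o=get_obs(); M=R.from_quat(np.roll(o['tool_rot'],-1)).as_matrix()
print('t',round(o['t'],2),'tcp',(o['eef_pos']*1e3).round(1),'y-yaw',np.degrees(np.arctan2(M[1,1],M[0,1])).round(2),'\nM',M.round(3).tolist(),'F',o['contact_force'].round(1),'w',round(o['gripper_width'],3),'g',round(o['grasp_force'],1),'q',o['q'].round(2))
E
python3 st.py
```

```text
t: 0.72
eef_pos: [0.3662, 0.4042, 0.2311]
tool_rot: [-0.0, 0.334, 0.943, -0.0]
contact_force: [0.9, 1.9, 0.9]
gripper_width: 0.597
grasp_force: 0.0
t: 1.35
eef_pos: [0.5361, 0.1645, 0.2312]
tool_rot: [-0.0, 0.508, 0.861, -0.0]
contact_force: [0.7, 0.5, -0.4]
gripper_width: 0.598
grasp_force: 0.0
t 1.35 tcp [536.1 164.5 231.2] y-yaw 28.92 
M [[-0.484, 0.875, -0.0], [0.875, 0.484, 0.0], [0.0, -0.0, -1.0]] F [ 0.7  0.5 -0.4] w 0.598 g 0.0 q [-0.72  0.3   0.39  1.85 -0.13  1.01  0.22]
```

```bash
python3 -m creep '[[0.2,3,-3,-55,0,0,0],[0.2,0,0,-60,0,0,0],[0.2,0,0,-40,0,0,0],[0.2,0,0,0,0,0,0]]' && python3 st.py && python3 - <<'E'
from h import *
p,d=snap("scene"); cv2.imwrite('pics/pre.png',cv2.resize(p[120:280,280:480,::-1],None,fx=4,fy=3.75,interpolation=cv2.INTER_CUBIC))
E
```

```text
t: 1.85
eef_pos: [0.5359, 0.1621, 0.0735]
tool_rot: [-0.002, 0.507, 0.862, -0.003]
contact_force: [0.6, -0.2, -0.1]
gripper_width: 0.605
grasp_force: 0.0
t 1.85 tcp [535.9 162.1  73.5] y-yaw 29.05 
M [[-0.486, 0.874, -0.006], [0.874, 0.486, -0.003], [0.0, -0.007, -1.0]] F [ 0.6 -0.2 -0.1] w 0.605 g 0.0 q [-0.66  0.51  0.32  1.97 -0.24  0.7   0.32]
```

View pics/pre.png

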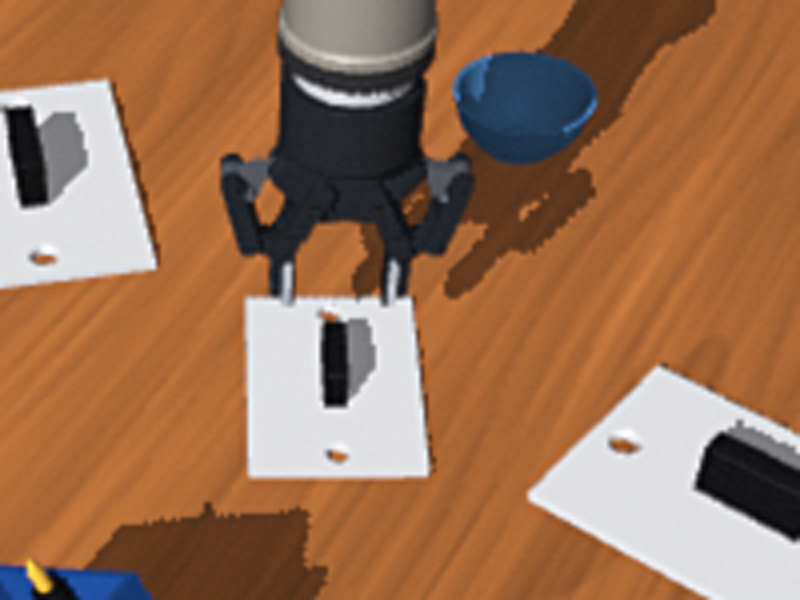

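The open fingers straddle the rib at crop (335,365), and the gripper is square to the plate.

```bash
python3 -m creep '[[0.2,2,0,-30,0,0,0],[0.2,0,0,-20,0,0,0],[0.2,0,0,0,0,0,0],[0.2,0,0,0,0,0,0]]' && python3 st.py
```

```text
t: 2.4
eef_pos: [0.5419, 0.1636, 0.0283]
tool_rot: [0.001, 0.507, 0.862, 0.001]
contact_force: [0.3, 0.2, 0.5]
gripper_width: 0.603
grasp_force: 0.0
t 2.4 tcp [541.9 163.6  28.3] y-yaw 29.05 
M [[-0.485, 0.874, 0.003], [0.874, 0.485, 0.001], [-0.0, 0.003, -1.0]] F [0.3 0.2 0.5] w 0.603 g 0.0 q [-0.62  0.59  0.29  1.98 -0.28  0.61  0.36]
```

```bash
for i in 1 2 3; do python3 -m creep '[[0.2,0,0,0,0,0,0]]' | grep eef; done
```

```text
eef_pos: [0.5415, 0.1636, 0.0279]
eef_pos: [0.541, 0.1633, 0.0272]
eef_pos: [0.5406, 0.1632, 0.0266]
```

```bash
python3 -m creep '[[0.2,-1.5,-0.7,-8,0,0,0],[0.2,0,0,-9,0,0,0],[0.2,0,0,0,0,0,0],[0.2,0,0,0,0,0,0],[0.2,0,0,0,0,0,0]]' && python3 st.py
```

```text
t: 3.4
eef_pos: [0.5392, 0.1624, 0.0095]
tool_rot: [0.0, 0.507, 0.862, 0.0]
contact_force: [0.1, -0.1, -0.1]
gripper_width: 0.6
grasp_force: 0.0
t 3.4 tcp [539.2 162.4   9.5] y-yaw 29.04 
M [[-0.485, 0.874, 0.0], [0.874, 0.485, 0.0], [-0.0, 0.0, -1.0]] F [ 0.1 -0.1 -0.1] w 0.6 g 0.0 q [-0.61  0.62  0.27  1.99 -0.29  0.57  0.37]
```

```bash
python3 -m creep '[[-1,0,0,0,0,0,0],[-1,0,0,0,0,0,0],[-1,0,0,0,0,0,0],[-1,0,0,0,0,0,0],[-1,0,0,0,0,0,0]]' 60 && python3 -m creep '[[-1,0,0,0,0,0,0],[-1,0,0,0,0,0,0]]' && python3 st.py
```

```text
t: 4.03
eef_pos: [0.5391, 0.1624, 0.0096]
tool_rot: [0.0, 0.507, 0.862, 0.0]
contact_force: [0.1, -0.3, 5.6]
gripper_width: 0.15
grasp_force: 60.2
t: 4.28
eef_pos: [0.5391, 0.1624, 0.0096]
tool_rot: [0.0, 0.507, 0.862, 0.0]
contact_force: [0.2, 0.2, 4.9]
gripper_width: 0.156
grasp_force: 60.3
t 4.28 tcp [539.1 162.4   9.6] y-yaw 29.04 
M [[-0.485, 0.874, 0.0], [0.874, 0.485, 0.0], [0.0, 0.0, -1.0]] F [0.2 0.2 4.9] w 0.156 g 60.3 q [-0.61  0.62  0.27  1.99 -0.29  0.57  0.37]
```

```bash
python3 -m creep '[[-1,0,0,10,0,0,0],[-1,0,0,35,0,0,0],[-1,0,0,50,0,0,0],[-1,0,0,50,0,0,0],[-1,0,0,50,0,0,0]]' && python3 -m creep '[[-1,0,-20,10,0,0,-0.107],[-1,0,-36,0,0,0,-0.107],[-1,0,-36,0,0,0,-0.107],[-1,0,-36,0,0,0,-0.107],[-1,0,-36,0,0,0,-0.107]]' && python3 -m creep '[[-1,-10,-36,0,-0.003,-0.105,0],[-1,-10,-36,0,-0.003,-0.105,0],[-1,-10,-36,0,-0.003,-0.105,0],[-1,-10,-36,0,-0.003,-0.105,0],[-1,-10,-36,0,-0.003,-0.104,0]]' && python3 -m creep '[[-1,0,-9,0,0,0,0],[-1,0,0,0,0,0,0],[-1,0,0,0,0,0,0],[-1,0,0,0,0,0,0],[-1,0,0,0,0,0,0]]' && python3 st.py
```

```text
t: 4.9
eef_pos: [0.5384, 0.1622, 0.206]
tool_rot: [-0.0, 0.507, 0.862, -0.0]
contact_force: [0.6, 0.7, -1.7]
gripper_width: 0.156
grasp_force: 59.2
t: 5.52
eef_pos: [0.5382, -0.005, 0.2136]
tool_rot: [-0.0, 0.72, 0.694, -0.001]
contact_force: [-0.1, 0.3, -1.5]
gripper_width: 0.155
grasp_force: 59.3
t: 6.15
eef_pos: [0.4898, -0.1727, 0.2132]
tool_rot: [0.174, 0.696, 0.675, 0.174]
contact_force: [0.8, 1.6, -2.2]
gripper_width: 0.15
grasp_force: 59.4
t: 6.78
eef_pos: [0.4927, -0.178, 0.214]
tool_rot: [0.173, 0.694, 0.677, 0.174]
contact_force: [0.1, -0.9, -1.6]
gripper_width: 0.151
grasp_force: 59.5
t 6.78 tcp [ 492.7 -178.   214. ] y-yaw -1.5 
M [[0.022, 0.88, 0.475], [1.0, -0.023, -0.005], [0.007, 0.475, -0.88]] F [ 0.1 -0.9 -1.6] w 0.151 g 59.5 q [-0.32  0.04  0.67  2.3  -0.52  0.38  0.76]
```

```bash
cat > err.py <<'E'
import sys
from h import *
from scipy.spatial.transform import Rotation as R
h=float(sys.argv[1]); H=np.array([524,-191,114.]); RH=R.from_euler('ZY',[-.029,-np.radians(30)])
A=RH.as_matrix(); o=get_obs()
D=np.c_[A[:,1],A[:,0],-A[:,2]]
Rt=R.from_quat(np.roll(o['tool_rot'],-1))
print('turn',(R.from_matrix(D)*Rt.inv()).as_rotvec().round(4),'shift',(H+A[:,2]*(9.6+h)-o['eef_pos']*1e3).round(1),'F',o['contact_force'].round(1),'M',o['torque'].round(2),'t',round(o['t'],2))
L=RH.inv().apply(o['eef_pos']*1e3-H); print('tcp in housing',L.round(1),'zh',A[:,2].round(3),'xh',A[:,0].round(3))
E
python3 -m creep '[[-1,0,0,0,0,0,0],[-1,0,0,0,0,0,0]]'>/dev/null; python3 err.py 60
python3 - <<'E'
from h import *
for n in("scene","top"): snap(n)
p=np.load('scene.npz')['p'];q=np.load('top.npz')['p']
a=cv2.resize(p[200:380,200:360,::-1],(400,450),interpolation=2);b=cv2.resize(q[180:280,340:440,::-1],(400,450),interpolation=2)
cv2.imwrite('pics/held.png',np.hstack([a,b]))
E
```

```text
turn [-0.0075 -0.028  -0.0061] shift [ -3.4 -11.7 -39.8] F [ 0.8  0.3 -0.9] M [-0.01  0.7   0.01] t 7.03
tcp in housing [ 22.6  11.8 102.5] zh [-0.5    0.014  0.866] xh [ 0.866 -0.025  0.5  ]
```

View pics/held.png

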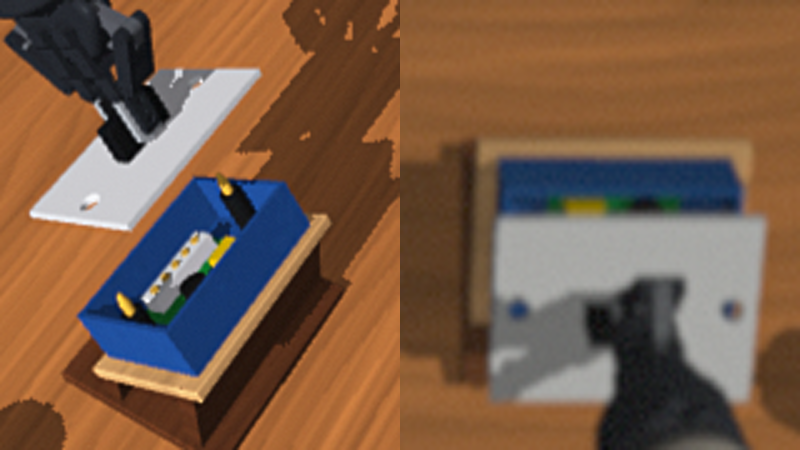

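```bash
cat > fitc.py <<'E'
import sys; sys.argv=['',60]
from fit import proj,R,np,least_squares
from err import A,H,Rt,o,RH
S=np.array([[52,77,5],[52,-77,5],[-52,-77,5],[0,-62,5]])/1e3
s=(np.array([[260,70],[130,226],[32,213],[90,201]])+.5)/2.5-.5+[200,200]
T=np.array([[52,77,5],[52,-77,5],[-52,-77,5],[-52,77,5],[0,62,5],[0,-62,5]])/1e3
t=(np.array([[97,215],[366,215],[350,402],[90,400],[118,309],[333,310]])+.5)/[4,4.5]-.5+[340,180]
M=Rt.as_matrix(); R0=R.from_matrix(np.c_[M[:,1],M[:,0],-M[:,2]])
p0=o['eef_pos']-(-M[:,2])*.0096
def res(p):
    r=R.from_rotvec(p[3:])*R0; c=p0+p[:3]
    return np.r_[proj("scene",r.apply(S)+c)-s,proj("top",r.apply(T)+c)-t].ravel()
for full in (0,1):
    f=res if full else (lambda p:res(np.r_[p,0,0,0]))
    x=least_squares(f,np.zeros(6 if full else 3),loss='soft_l1').x
    print('offset in tool-cover frame mm',(R0.inv().apply(x[:3])*1e3).round(1),'rot deg in cover frame',np.degrees(R0.inv().apply(x[3:])).round(2) if full else '')
    print(f(x).reshape(-1,2).round(1).tolist())
E
python3 fitc.py
```

```text
[ 0.5234 -0.1905  0.1117 -0.0283]
[[-0.7, -0.5], [0.2, -0.6], [-0.7, 3.0], [-0.1, -0.7], [0.8, 0.2], [0.2, 0.6], [0.1, -0.0], [-0.2, 0.1], [0.3, -0.2], [-0.1, -0.2], [-0.2, -0.0], [1.0, 6.4], [-0.4, -0.2], [-0.4, -0.7]]
[ 0.5244 -0.1914 -0.0296]
[[-0.6, -1.0], [0.4, -1.1], [-0.8, 2.7], [-0.3, -1.1], [1.1, -0.2], [0.2, 0.3], [0.0, -0.4], [-0.0, -0.4], [0.2, -0.6], [0.3, -0.7], [0.4, -0.4], [1.5, 5.8], [0.1, -0.7], [0.2, -1.1]]
cloud x+ wall [ 49.25812683  -3.24154657 -21.73048824] y- wall [  3.12027573 -76.16236508 -21.32185004]
turn [-0.0075 -0.0281 -0.0059] shift [ -3.3 -11.6 -39.7] F [-0.1  0.4 -2.6] M [ 0.01  0.71 -0.02] t 7.12
tcp in housing [ 22.5  11.7 102.5] zh [-0.5    0.014  0.866] xh [ 0.866 -0.025  0.5  ]
offset in tool-cover frame mm [ 0.6 -0.4 -2.8] rot deg in cover frame 
[[-0.1, -0.3], [-0.7, -0.1], [-0.7, -0.2], [0.4, 0.7], [0.1, 0.3], [-0.2, 0.3], [-0.6, -1.1], [-0.1, -0.5], [0.3, -0.1], [-0.5, -0.3]]
offset in tool-cover frame mm [ 0.6 -0.4 -2.7] rot deg in cover frame [-0.17  0.72  0.25]
[[-0.0, -0.0], [-0.4, -0.1], [-1.0, -0.5], [0.4, 0.6], [0.0, 0.3], [-0.3, 0.1], [-0.4, -1.0], [0.1, -0.2], [0.3, 0.0], [-0.5, -0.4]]
```

```bash
sed -i 's/524,-191,114\./522.5,-190.5,115./' err.py; python3 -m creep '[[-1,-2.5,-5.5,-19,-0.004,-0.014,-0.003],[-1,-2.5,-5.5,-19,-0.004,-0.014,-0.003],[-1,7.5,-0.2,-13,0,0,0],[-1,7.5,-0.2,-13,0,0,0],[-1,0,0,0,0,0,0]]' >/dev/null;python3 -m creep '[[-1,0,0,0,0,0,0],[-1,0,0,0,0,0,0],[-1,0,0,0,0,0,0],[-1,0,0,0,0,0,0],[-1,0,0,0,0,0,0]]' >/dev/null; python3 err.py 30; python3 st.py
```

```text
turn [0.0005 0.0001 0.0001] shift [ 0.1 -0.1 -0.9] F [-0.5  0.5 -1.2] M [-0.    0.77  0.01] t 8.38
tcp in housing [ 0.3  0.1 40.4] zh [-0.5    0.014  0.866] xh [ 0.866 -0.025  0.5  ]
t 8.38 tcp [ 502.6 -189.8  150.1] y-yaw -1.65 
M [[0.029, 0.866, 0.5], [1.0, -0.025, -0.015], [-0.0, 0.5, -0.866]] F [-0.5  0.5 -1.2] w 0.15 g 59.4 q [-0.08  0.21  0.47  2.35 -1.21  0.27  1.45]
```

```bash
python3 - <<'E'
from h import *
for n in("scene","top"): snap(n)
p=np.load('scene.npz')['p'];q=np.load('top.npz')['p']
a=cv2.resize(p[235:355,215:325,::-1],(440,480),interpolation=2);b=cv2.resize(q[195:275,350:440,::-1],(360,480),interpolation=2)
cv2.imwrite('pics/near.png',np.hstack([a,b]))
E
```

```text
(no output)
```

View pics/near.png

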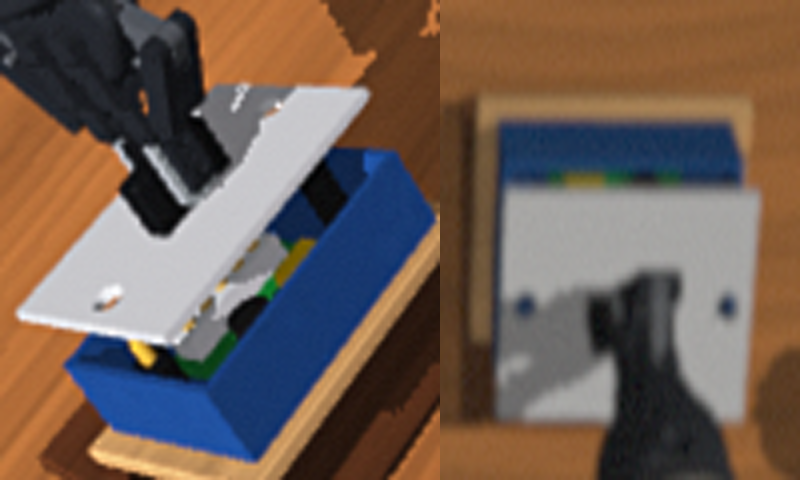

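```bash
sed -e 's/\[\[260,70\].*\/2.5-.5+\[200,200\]/[[369,91],[171,336],[20,316],[108,298]])+.5)\/4-.5+[215,235]/' -e 's/\[\[97,215\].*180\]/[[63,185],[320,190],[302,422],[57,418],[84,305],[288,306]])+.5)\/[4,6]-.5+[350,195]/' fitc.py > fitc2.py; cat >> fitc2.py <<'E'
c=p0+x[:3]; print('cover visual world',c*1e3, 'housing visual 523.4 -190.5 111.7, diff in housing frame', RH.inv().apply(c*1e3-[523.4,-190.5,111.7]).round(1))
E
python3 fitc2.py | tail -7
```

```text
turn [ 0.0005 -0.0001  0.0002] shift [-14.8   0.3  25.2] F [-0.2  1.1 -1.3] M [-0.03  0.76  0.01] t 8.47
tcp in housing [ 0.2  0.1 40.3] zh [-0.5    0.014  0.866] xh [ 0.866 -0.025  0.5  ]
offset in tool-cover frame mm [ 0.3  0.  -3.2] rot deg in cover frame 
[[-0.2, -0.4], [-1.1, 0.5], [-0.3, -0.8], [0.7, 0.4], [0.5, 0.6], [-0.3, 0.1], [-0.2, -0.9], [-0.2, -0.5], [0.2, -0.2], [-0.6, -0.1]]
offset in tool-cover frame mm [ 0.  -0.1 -3.7] rot deg in cover frame [-0.76  0.1   0.64]
[[-0.1, 0.1], [-0.8, 0.1], [-0.6, -0.8], [0.7, 0.3], [0.2, 0.7], [-0.5, -0.1], [0.1, -1.0], [0.0, -0.4], [0.2, -0.1], [-0.6, -0.2]]
cover visual world [ 509.19358625 -190.13925735  138.54067313] housing visual 523.4 -190.5 111.7, diff in housing frame [ 1.1 -0.1 30.4]
```

```bash
python3 -m creep '[[-1,1.3,0,-3.9,0,0,0],[-1,2,-0.1,-3.5,0,0,0],[-1,2,0,-3.5,0,0,0],[-1,0,0,0,0,0,0],[-1,0,0,0,0,0,0]]' | grep force; python3 err.py 18;  python3 -m creep '[[-1,1.5,0,-2.6,0,0,0],[-1,1.5,-0.1,-2.6,0,0,0],[-1,0,0,0,0,0,0],[-1,0,0,0,0,0,0]]' | grep force; python3 err.py 12
```

```text
contact_force: [-0.6, 0.7, -2.3]
grasp_force: 59.4
turn [ 0.0005 -0.0002  0.0005] shift [ 0.9  0.  -0.2] F [-0.6  0.7 -2.3] M [ 0.03  0.7  -0.02] t 9.1
tcp in housing [-0.7 -0.  28.2] zh [-0.5    0.014  0.866] xh [ 0.866 -0.025  0.5  ]
contact_force: [0.0, 0.2, -0.9]
grasp_force: 59.4
turn [ 0.0005 -0.0001  0.0005] shift [ 0.9  0.  -0.2] F [ 0.   0.2 -0.9] M [-0.    0.69 -0.  ] t 9.6
tcp in housing [-0.7 -0.1 22.2] zh [-0.5    0.014  0.866] xh [ 0.866 -0.025  0.5  ]
```

```bash
python3 -m creep '[[-1,1,0,-1.7,0,0,0],[-1,1,0,-1.7,0,0,0],[-1,0,0,0,0,0,0]]' | grep contact; python3 err.py 8;  python3 -m creep '[[-1,1,0,-1.7,0,0,0],[-1,1,-0.1,-1.7,0,0,0],[-1,0,0,0,0,0,0],[-1,0,0,0,0,0,0]]' | grep contact; python3 err.py 4
```

```text
contact_force: [0.3, -0.3, -2.1]
turn [ 0.0003 -0.0002  0.0003] shift [ 0.9 -0.2 -0.2] F [ 0.3 -0.3 -2.1] M [0.03 0.68 0.  ] t 9.97
tcp in housing [-0.7  0.1 18.2] zh [-0.5    0.014  0.866] xh [ 0.866 -0.025  0.5  ]
contact_force: [0.2, 0.0, -2.0]
turn [ 0.0004 -0.0001  0.0005] shift [ 0.9  0.  -0.3] F [ 0.2  0.  -2. ] M [ 0.02  0.69 -0.02] t 10.47
tcp in housing [-0.6 -0.  14.3] zh [-0.5    0.014  0.866] xh [ 0.866 -0.025  0.5  ]
```

```bash
for i in 1 2 3; do python3 -m creep '[[-1,0.5,0,-0.9,0,0,0],[-1,0.5,0,-0.9,0,0,0],[-1,0,0,0,0,0,0],[-1,0,0,0,0,0,0]]' | grep contact; python3 err.py 0; done; python3 - <<'E'
from h import *
for n in("scene","top"): snap(n)
p=np.load('scene.npz')['p'];q=np.load('top.npz')['p']
a=cv2.resize(p[245:365,215:325,::-1],(440,480),interpolation=2);b=cv2.resize(q[195:275,350:440,::-1],(360,480),interpolation=2)
cv2.imwrite('pics/seat.png',np.hstack([a,b]))
E
```

```text
contact_force: [-0.7, 0.3, -2.8]
turn [ 0.0004 -0.0001  0.0004] shift [ 1.9 -0.1 -2. ] F [-0.7  0.3 -2.8] M [ 0.02  0.69 -0.02] t 10.97
tcp in housing [-0.6  0.1 12.3] zh [-0.5    0.014  0.866] xh [ 0.866 -0.025  0.5  ]
contact_force: [-0.7, 0.1, -1.0]
turn [ 0.0005 -0.0001  0.0004] shift [ 0.9 -0.1 -0.2] F [-0.7  0.1 -1. ] M [-0.01  0.71 -0.  ] t 11.47
tcp in housing [-0.7  0.1 10.2] zh [-0.5    0.014  0.866] xh [ 0.866 -0.025  0.5  ]
contact_force: [-13.1, 2.6, 18.5]
turn [-0.      0.0016  0.0004] shift [ 0.3 -0.2  0.5] F [-13.1   2.6  18.5] M [0.45 1.13 0.27] t 11.97
tcp in housing [-0.6  0.2  9.3] zh [-0.5    0.014  0.866] xh [ 0.866 -0.025  0.5  ]
```

View pics/seat.png

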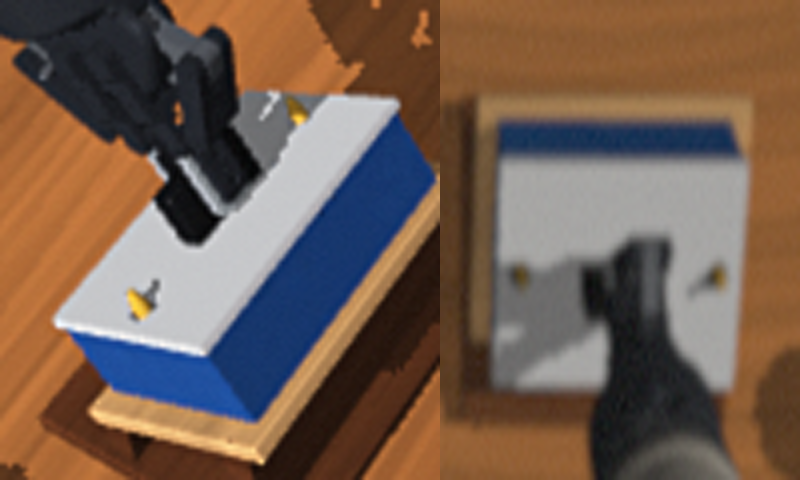

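The cover lies flush on the rim with brass pins showing through both holes, at (140,303) and (298,112). The contact force is about 22 N, square to the rim. I'll release and back off along the rim normal.

```bash
python3 -m creep '[[0,0,0,0,0,0,0],[0,0,0,0,0,0,0],[0,0,0,0,0,0,0],[0,0,0,0,0,0,0]]' | grep -E 'contact|width'; python3 -m creep '[[0,-5,0.1,8.7,0,0,0],[0,-10,0.3,17.3,0,0,0],[0,-20,0.6,34.6,0,0,0],[0,-20,0.6,34.6,0,0,0],[0,-20,0.6,34.6,0,0,0]]'; python3 -m creep '[[0,0,0,50,0,0,0],[0,0,0,0,0,0,0],[0,0,0,0,0,0,0],[0,0,0,0,0,0,0]]'; python3 - <<'E'
from h import *
for n in("scene","top"): snap(n)
p=np.load('scene.npz')['p'];q=np.load('top.npz')['p']
a=cv2.resize(p[235:375,215:345,::-1],(440,480),interpolation=2);b=cv2.resize(q[195:275,350:440,::-1],(360,480),interpolation=2)
cv2.imwrite('pics/done.png',np.hstack([a,b]))
E
```

```text
contact_force: [0.3, 1.2, 0.8]
gripper_width: 0.5
t: 13.2
eef_pos: [0.4486, -0.1866, 0.2433]
tool_rot: [0.185, 0.692, 0.674, 0.181]
contact_force: [1.0, 0.3, 0.7]
gripper_width: 0.5
grasp_force: 0.0
t: 13.7
eef_pos: [0.4486, -0.1865, 0.2914]
tool_rot: [0.185, 0.692, 0.674, 0.181]
contact_force: [-0.5, 0.2, -1.0]
gripper_width: 0.503
grasp_force: 0.0
```

View pics/done.png

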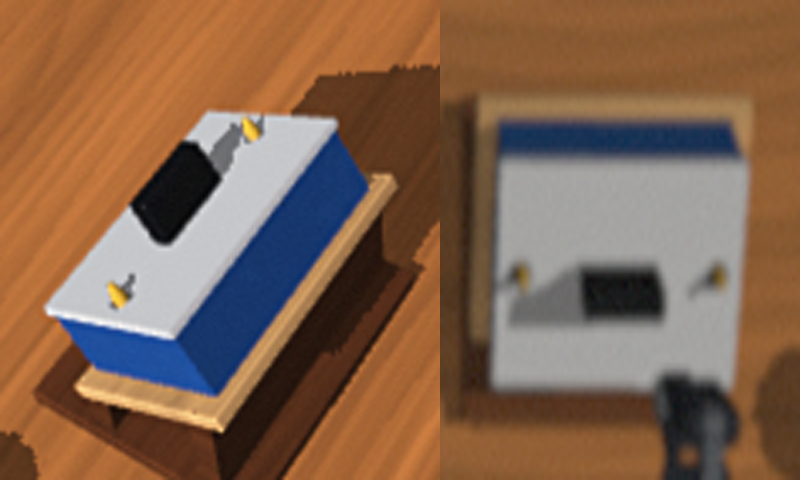

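The cover is flush with both pins through at (118,292) and (250,128), and the gripper is clear of it.

```bash
python3 -c "
from station import *
print(hand_in())"
```

```text
the job is handed in; nothing more can be done
None
```

The cover is seated flush on the box with both pins through its holes. I kept hold of it until it was down, then let go and backed the arm clear, and the job was handed in at about 14 s.

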